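# Space and press a tile on the setting board

## Robot

A 6-joint arm with a two-finger parallel gripper is mounted at the origin on a cart in front of the work surface, level with it; the furniture and walls round the work are solid. World frame = base frame: x ahead of the robot, y to its left, z up, the work surface at z = 0. Lengths are in mm, angles in rad, forces in N, time in s.
With the tool pointing down it reaches from about 400 to 925 mm from the base axis. Payload 12.5 kg.
Tool frame: the origin (TCP) lies midway between the tips of the shut fingers; the grasp point (between the pads) lies 19 mm behind it (env.tcp_to_grasp is the distance from the TCP to the grasp point, in mm); z points along the fingers, y is the line along which they close (so a half turn about z gives the same grasp; the last joint's range is limited). The gripper opens to 95 mm and grips with 3 to 60 N. Pads are 20 mm wide; open, the fingers measure 119 mm over their backs; the gripper's body (75 mm by 180 mm) begins 59 mm behind the grasp point.
Start: joints at [1.017, 0.491, 1.559, -0, 1.092, -0.106], TCP at [270.601, 563.402, 214.661] pointing down, gripper open.
Joint ranges: [-3.1, 3.1], [-0.84, 2.19], [0.05, 2.79], [-1.13, 4.28], [0.06, 2.93], [-2.69, 2.69]. Speed limits (rad/s): [2.22, 2.22, 2.79, 3.14, 3.14, 3.14].

## Interface

Orientations are given as [roll, pitch, yaw] about the fixed x, y, z axes, in that order (R = Rz(yaw) Ry(pitch) Rx(roll)).
In Python, from cell import env gives the robot as it stands. The module is installed in compiled form; this text tells all that it offers.
- The arm moves only by the tool step_arm, never from a script. Its argument "plan" is a list that holds one entry, the list of rows, each a list of 5 numbers: the shift along the tool's x, y, z in mm, then the turn about the tool's z in degrees, then the opening, from -1 (shut) to 1 (fully open). A call has 1 to 8 rows; each row is the pose to reach, as a shift and turn from the pose commanded when the call began, along the tool's axes at that moment; what a row does not reach only later rows make up. A row lasts 1/12 s, in which the tool goes at most 41.7 mm and 7.16 degrees, less where a joint would pass 70% of its speed; a pose out of reach is approached as far as the arm can. A call with a gripper value outside its range is refused whole. The fingers move at their own pace and stop on an object; the grip force is fixed at half the most. Time passes only in rows, so rows that repeat a pose let the fingers close. It gives the time, the measured TCP pose, the force, the opening and the grip force at its end, in the units of the state.
- env.state(): the state, without advancing time (a new reading comes with each control period).
- env.read_camera(name): name is "scene" or "top" or "wrist"; returns the picture (400x640x3 uint8, blue, green, red); there is no depth.
- env.get_calibration(name): a dict with "K" (3x3 intrinsics, pixels), "D" ([k1, k2, p1, p2, k3] as OpenCV has them; the pictures are not rectified), "extrinsics" (4x4, takes a point from world to camera coordinates). Camera axes: x right, y up, looking along -z (the intrinsics and any distortion apply to the point x, -y, -z); pixel columns grow to the right and rows downward; lengths in mm; the calibration is good to about 2 mm. A picture is of the moment at which its call begins: read the wrist's pose just before it. get_calibration takes no time and is no camera call; for the wrist camera it gives the pose at the moment of the call.
- env.job_done(): hands the job in; it is judged then, once.
The state is a dict: "t": time; "joints": joint angles; "qvel": joint speeds; "tau": joint torques, N m; "eef_pos": TCP position; "tcp_rot": TCP orientation; "ft_force": force on the tool from outside, world axes, zero at the start; "moment": the same for the moment, N m; "opening": opening from 0.0 (shut) to 1.0 (fully open); "grip_force": force on a finger pad.
Only numpy, scipy, OpenCV 4.12 (cv2) and the standard library are available. Lean on these libraries where they do the work, as an engineer would, in place of code of your own. Each camera call takes 0.05 s, during which the arm holds its last target. There are 200 camera calls.

## Task

Slide the yellow spacer, upright and nose first, into the gap beside the white tile that is wide enough for it, under the lip until its nose reaches the back fence, and let go of it; do not force it against the larger terracotta tile, where the gap is too narrow. Then take the white tile by its red handle and slide it sideways, without lifting it off the board, to pinch the spacer against the smaller terracotta tile. The program finishes while the hand is still on the handle and holds the tile firmly pressed (about 10 N) against the spacer; leave the bottle, the tin and the tape measure where they are.

Things in the scene. Friction and masses are not known exactly. Their poses are not given: they have to be found in the camera images.
- board: Fixed plywood board, 12 mm thick, 340 mm wide (y). Origin: underside, below the middle of the tile row; x points away from the robot to the back fence, y along the row, z up. Base from x = -135 to +80 mm, bare in front of x = -45. Fence face at x = +47; a lip overhangs the tiles' rear from x = +22 to the fence, its underside 36 and its top 45 mm above the bench.
- tile_small: Fixed (glued) terracotta tile, 90 (x) x 60 (y) x 15 mm thick, at one end of the row, its centre 112 mm from the board's origin along +y or -y (it varies). The wide gap, about 17 mm (15.5 to 18.5), is between it and the white tile. Origin: centre of its underside, on the board's top; axes as the board's.
- tile_large: Fixed (glued) terracotta tile, 90 (x) x 80 (y) x 15 mm thick, at the other end of the row, 112 mm from the board's origin. The gap between it and the white tile is only about 7 mm (5.5 to 8.5). Origin: centre of its underside, on the board's top; axes as the board's.
- tile_loose: Loose white tile, 90 (x) x 130 (y) x 15 mm, 0.35 kg, between the other two, rear edge 2 mm from the fence. Origin: centre of its underside, on the board's top; axes as the board's. Fixed on its face, a suction lifter: black cups under a red handle bar 52 (x) x 18 (y) mm, centred at x = -6, y = 0, from 24 to 50 mm above the tile's underside.
- spacer: Loose yellow spacer, 12 mm thick (y), 80 mm long (x), 90 g, standing upright on the bench. Blade 20 mm high from x = -40 to +40 mm, with a round nose at +x; a grip tab with orange ribs on its rear, x = -40 to -4 mm (centre -22), up to 52 mm high. Origin: centre of the underside; z up.
- spacer_nose (a point): The spacer's nose: foremost point of the blade (x = +40 mm, y = 0, z = 0 in the spacer's frame), at the height of the underside.
- glue_bottle: White glue bottle with a blue cap, 43 x 74 x 167 mm, a bystander. Origin: centre of the underside.
- wax_tin: Round green and silver wax tin, 67 mm across, 25 mm high, a bystander. Origin: centre of the underside.
- tape_measure: Black and yellow tape measure, 31 x 49 x 55 mm, a bystander. Origin: centre of the underside.

How it is judged (in metres and radians):
On the way:
1. the spacer stands in the gap with its nose at the fence under the lip, let go (x of spacer_nose in the frame of board above 0.039 m and z of spacer_nose in the frame of board below 0.016 m and y of spacer_nose in the frame of board between -0.1 and 0.1 m and angle between spacer's own z axis and vertical below 0.1 rad and contact force between the fingers and spacer below 0.3 N), for 0.2 s.
At the end, for the whole second after the job is handed in: Spacer upright on the board, nose within 8 mm of the fence, let go, pinched with over 3 N on each side between the white and the smaller terracotta tile; fingers still holding the white tile, which lies flat (within 2.5 mm and 0.04 rad) and square to the board (0.05 rad) (all of step 1 and contact force between tile_loose and spacer above 3 N and contact force between spacer and tile_small above 3 N and contact force between the fingers and tile_loose above 2 N and z of tile_loose in the frame of board below 0.0145 m and angle between tile_loose's own z axis and vertical below 0.04 rad and angle between the x axis of tile_loose and the x axis of board, either way round below 0.05 rad); the arm keeps its last pose, push and grip.
It fails at once if the white tile is lifted off the board by more than 10 mm (z of tile_loose in the frame of board above 0.022 m).
It fails at once if the spacer is forced (more than 8 N) against the larger terracotta tile (contact force between spacer and tile_large above 8 N).
It fails at once if the glue bottle is moved by more than 20 mm (distance of glue_bottle from where it was at the start of the episode above 0.02 m).
It fails at once if the wax tin is moved by more than 20 mm (distance of wax_tin from where it was at the start of the episode above 0.02 m).
It fails at once if the tape measure is moved by more than 20 mm (distance of tape_measure from where it was at the start of the episode above 0.02 m).
It also fails if it takes over 61 s, if anything falls off the work surface, if the arm or the gripper's body presses on something with over 40 N, if the wrist force passes 120 N, or if a joint passes its speed limit or range.

## Working session

There is one attempt and no reset: what is moved stays moved. The work goes in short steps, Python scripts to look and compute and a tool call to move; the robot and the scene stay as the last step left them, time stands still between calls to the robot, and variables do not carry over. Pictures are saved under pics/ and viewed, at most 10 in all, crops included, and the job is handed in when it is done.

Besides the shell and the picture viewer there is one more tool, called after "Request:" as a command line: name --argument value ..., lists and objects as JSON in quotes. step_arm: Moves the arm, as the interface text tells. Its arguments: {"type":"object","properties":{"plan":{"type":"array"}},"required":["plan"]}

```bash
mkdir -p pics; cat > h.py <<'E'
import numpy as np, cv2
from cell import env
def snap(n,f):
    im=env.read_camera(n); cv2.imwrite('pics/'+f,im); return im
def unproj(n,pts,z,cal=None):
    c=cal or env.get_calibration(n); K=np.array(c['K'],float);D=np.array(c['D'],float);E=np.array(c['extrinsics'],float)
    u=cv2.undistortPoints(np.array(pts,float).reshape(-1,1,2),K,D).reshape(-1,2)
    R=E[:3,:3];o=-R.T@E[:3,3]
    d=np.c_[u[:,0],-u[:,1],-np.ones(len(u))]@R
    z=np.broadcast_to(z,len(u))
    return o+d*((z-o[2])/d[:,2])[:,None]
def proj(n,P,cal=None):
    c=cal or env.get_calibration(n); K=np.array(c['K'],float);D=np.array(c['D'],float);E=np.array(c['extrinsics'],float)
    p=np.array(P,float)@E[:3,:3].T+E[:3,3]; p=p*[1,-1,-1]
    return cv2.projectPoints(p,np.zeros(3),np.zeros(3),K,D)[0].reshape(-1,2)
E
python3 - <<'E'
from h import *
s=env.state();print(s['t'],s['eef_pos'],s['tcp_rot'],s['ft_force'],s['opening'])
a=snap('top','top0.png');b=snap('scene','scene0.png')
for n in('top','scene','wrist'):
    c=env.get_calibration(n);E=np.array(c['extrinsics']);print(n,-E[:3,:3].T@E[:3,3])
E
```

```text
0.0 [270.4539875  563.1599551  214.04803372] [-3.14043918e+00 -1.51182287e-04  2.69375332e+00] [ 0.46419953 -0.20935667 -0.4727286 ] 0.9989734632048161
top [ 325.7080014    40.02109613 1216.85870677]
scene [ -45.15642817 -576.21320419  953.95727615]
wrist [204.74652957 595.21128933 383.99677248]
```

View pics/top0.png

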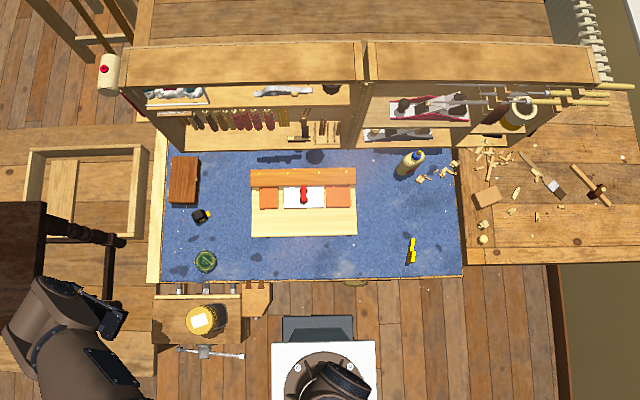

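View pics/scene0.png

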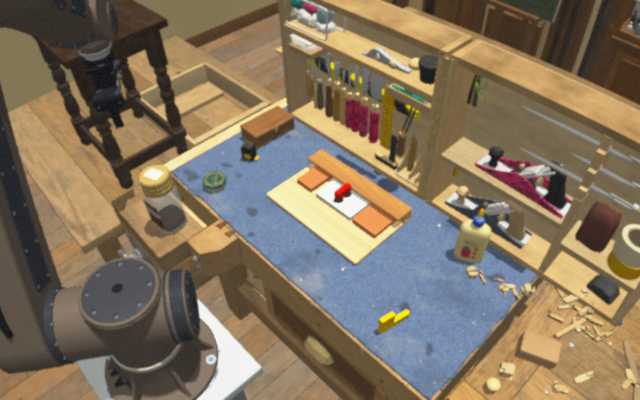

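The top view shows the board at about (304,205), its fence at the far side and the smaller tile on the left (+y). The spacer is at about (412,250), lower right, with the bottle, tin and tape well away from it. I'll zoom in on both.

```bash
python3 - <<'E'
from h import *
a=cv2.imread('pics/top0.png')
b=cv2.resize(a[160:245,245:363],None,fx=5,fy=5,interpolation=cv2.INTER_CUBIC)
c=cv2.resize(a[230:270,395:430],None,fx=5,fy=5,interpolation=cv2.INTER_CUBIC)
o=np.zeros((425,775,3),np.uint8);o[:b.shape[0],:b.shape[1]]=b;o[:c.shape[0],600:600+c.shape[1]]=c
cv2.imwrite('pics/z0.png',o)
h=cv2.cvtColor(a,cv2.COLOR_BGR2HSV)
m=cv2.inRange(h,(15,150,120),(35,255,255));m[:, :395]=0;m[:,430:]=0;m[:230]=0;m[270:]=0
y,x=np.nonzero(m);print(cv2.minAreaRect(np.c_[x,y].astype(np.float32)),len(x))
print(unproj('top',[[x.mean(),y.mean()]],20))
E
```

```text
((412.4412536621094, 250.33763122558594), (6.725141525268555, 24.844472885131836), 9.865806579589844) 104
[[ 422.56086349 -290.08524654   20.        ]]
```

View pics/z0.png

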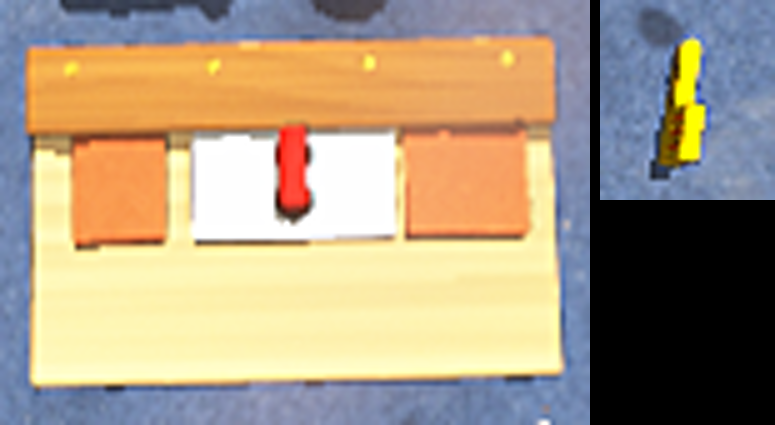

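Small tile, and so the wide gap, is on +y (left). The spacer's nose points away from the robot, with a slight yaw. Next I'll work out the rough poses and the first move.

```bash
cat >> h.py <<'E'
from scipy.spatial.transform import Rotation as Ro
def delta(P,yaw,verbose=True):
    s=env.state();R=Ro.from_euler('xyz',s['tcp_rot']).as_matrix()
    d=R.T@(np.array(P,float)-s['eef_pos']); y=s['tcp_rot'][2]
    a=-np.degrees((yaw-y+np.pi)%(2*np.pi)-np.pi)
    print('delta',d.round(1),'turn',round(a,2),'t',s['t']); return d,a
E
python3 - <<'E'
from h import *
q=lambda l:[[x/5+245,y/5+160] for x,y in l]
f=unproj('top',q([(33,385),(562,373)]),12);l=unproj('top',q([(27,47),(553,38)]),45)
w=unproj('top',q([(74,245),(166,242),(193,241),(395,236),(405,237),(527,236)]),27)
print(f,l,w,sep='\n')
s=env.state();E=env.get_calibration('wrist')['extrinsics'];E=np.array(E)
R=Ro.from_euler('xyz',s['tcp_rot']).as_matrix()
print('cam in tool',R.T@(-E[:3,:3].T@E[:3,3]-s['eef_pos']),'look',R.T@(-E[2,:3]))
n=unproj('top',[[395+ (690-600)/5,230+42/5],[395+ (685-600)/5,230+100/5]],20);print(n)
delta([450,280,214],np.pi)
E
```

```text
[[ 476.55760908  218.01813444   12.        ]
 [ 477.98585756 -119.32268027   12.        ]]
[[ 690.85501882  219.77200393   45.        ]
 [ 690.73272111 -118.97162544   45.        ]]
[[564.01769408 190.5620578   27.        ]
 [564.89956584 131.78627554  27.        ]
 [565.2350548  114.55149437  27.        ]
 [566.11730962 -14.38063532  27.        ]
 [565.34812362 -20.74842806  27.        ]
 [564.55246381 -98.79122409  27.        ]]
cam in tool [  73.12731414    0.22281122 -169.85065233] look [-0.25835438  0.0010676   0.96604962]
[[ 460.95927243 -295.51504349   20.        ]
 [ 424.21209959 -289.70548224   20.        ]]
delta [-284.4 -177.6    0.3] turn -25.66 t 0.1
```

Request:
step_arm --plan '[[[-36, -22, 0, -3, 1], [-72, -44, 0, -6, 1], [-108, -66, 0, -9, 1], [-144, -89, 0, -13, 1], [-180, -111, 0, -16, 1], [-215, -133, 0, -19, 1], [-250, -155, 0, -22, 1], [-284, -178, 0, -25.5, 1]]]'

```text
t: 0.77
eef_pos: [449.3, 279.8, 214.6]
tcp_rot: [3.142, -0.0, 3.141]
ft_force: [1.1, 1.4, -0.3]
opening: 1.0
grip_force: 0.0
```

Request:
step_arm --plan '[[[-15, -37, 0, 0, 1], [-30, -73, 0, 0, 1], [-45, -110, 0, 0, 1], [-60, -147, 0, 0, 1], [-75, -183, 0, 0, 1], [-90, -200, 0, 0, 1], [-90, -200, 0, 0, 1], [-90, -200, 0, 0, 1]]]'

```text
t: 1.43
eef_pos: [538.2, 80.5, 214.1]
tcp_rot: [3.141, -0.001, 3.137]
ft_force: [-0.9, 0.7, 0.1]
opening: 1.0
grip_force: 0.0
```

```bash
python3 - <<'E'
from h import *
s=env.state();print(s['t'],s['eef_pos'],s['tcp_rot'])
import json
json.dump({k:np.array(v).tolist() for k,v in env.get_calibration('wrist').items()},open('cal1.json','w'))
snap('wrist','w1.png')
delta([435,-285,214],np.pi)
E
```

```text
1.4333 [538.18562785  80.47649424 214.14395785] [ 3.14140129e+00 -8.45528483e-04  3.13658055e+00]
delta [ 1.013e+02 -3.668e+02  3.000e-01] turn -0.21 t 1.4833
```

View pics/w1.png

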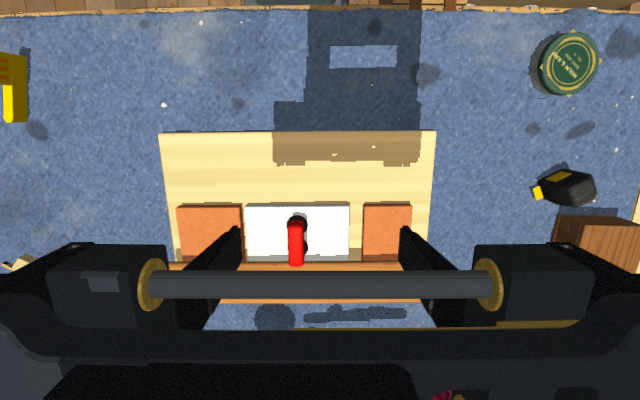

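The wrist view comes out rotated by 180°. The white tile spans columns 244–350, the small tile 362–411 and the large one 178–242, with the front edges at row ~204. The board's front corners are at (160,133) and (434,131).

```bash
python3 - <<'E'
from h import *
import json
cal=json.load(open('cal1.json'))
a=cv2.imread('pics/w1.png').astype(int)
for r in (214,225,236):
    b=a[r,:,0].astype(float);g=np.abs(np.diff(b))
    e=[]
    for c in np.nonzero(g>35)[0]:
        if 165<c<425 and not 280<c<312 and g[c]==g[max(0,c-2):c+3].max(): e.append(c+1)
    print(r,[(c,round(p[1],1)) for c,p in zip(e,unproj('wrist',[[c,r] for c in e],27,cal))])
print(unproj('wrist',[(160,133),(434,131.5)],12,cal))
print(unproj('wrist',[(180,206),(240,205.5),(248,205.5),(348,204.5),(364,204.5),(409,204)],27,cal))
print(a[225,340:370].tolist())
E
```

```text
214 [(np.int64(244), np.float64(-12.6)), (np.int64(349), np.float64(117.2)), (np.int64(363), np.float64(134.5)), (np.int64(412), np.float64(195.3))]
225 [(np.int64(245), np.float64(-12.3)), (np.int64(349), np.float64(117.5)), (np.int64(362), np.float64(133.7)), (np.int64(411), np.float64(195.1))]
236 [(np.int64(179), np.float64(-97.5)), (np.int64(246), np.float64(-12.1)), (np.int64(349), np.float64(117.8)), (np.int64(362), np.float64(134.2)), (np.int64(399), np.float64(181.0)), (np.int64(421), np.float64(208.9))]
[[ 479.66720607 -112.04404079   12.        ]
 [ 479.38060814  219.08342352   12.        ]]
[[567.36037689 -91.26764331  27.        ]
 [566.9552235  -16.78309508  27.        ]
 [566.98774017  -6.92989563  27.        ]
 [566.14439673 115.67271589  27.        ]
 [566.21679216 135.2816785   27.        ]
 [565.7888703  190.58207034  27.        ]]
[[252, 254, 253], [252, 254, 253], [252, 254, 253], [252, 254, 253], [252, 254, 253], [252, 254, 253], [252, 254, 253], [252, 254, 253], [231, 241, 242], [151, 194, 218], [151, 226, 247], [167, 238, 252], [168, 238, 252], [166, 237, 252], [166, 238, 252], [167, 239, 252], [168, 239, 252], [167, 237, 252], [167, 237, 252], [170, 239, 252], [167, 239, 252], [166, 238, 252], [101, 155, 192], [40, 72, 126], [75, 129, 224], [81, 140, 239], [84, 144, 241], [86, 148, 242], [86, 145, 242], [83, 144, 241]]
```

Request:
step_arm --plan '[[[11, -41, 0, 0, 1], [22, -81, 0, 0, 1], [33, -121, 0, 0, 1], [44, -161, 0, 0, 1], [55, -201, 0, 0, 1], [66, -241, 0, 0, 1], [77, -281, 0, 0, 1], [88, -320, 0, 0, 1]]]'

```text
t: 2.15
eef_pos: [448.4, -238.7, 214.8]
tcp_rot: [3.141, 0.0, 3.141]
ft_force: [1.2, -0.8, 0.1]
opening: 1.002
grip_force: 0.0
```

Request:
step_arm --plan '[[[7, -23, 0, 0, 1], [13, -47, 0, 0, 1], [13, -47, 0, 0, 1], [13, -47, 0, 0, 1]]]'

```text
t: 2.48
eef_pos: [435.9, -284.9, 214.4]
tcp_rot: [3.141, -0.0, 3.138]
ft_force: [-0.1, -0.5, -0.9]
opening: 1.001
grip_force: 0.0
```

```bash
python3 - <<'E'
from h import *
s=env.state();print(s['t'],s['eef_pos'],s['tcp_rot'])
import json
json.dump({k:np.array(v).tolist() for k,v in env.get_calibration('wrist').items()},open('cal2.json','w'))
snap('wrist','w2.png')
E
```

```text
2.4833 [ 435.90285353 -284.85081413  214.4094756 ] [ 3.14094309e+00 -2.93453786e-04  3.13820638e+00]
```

View pics/w2.png

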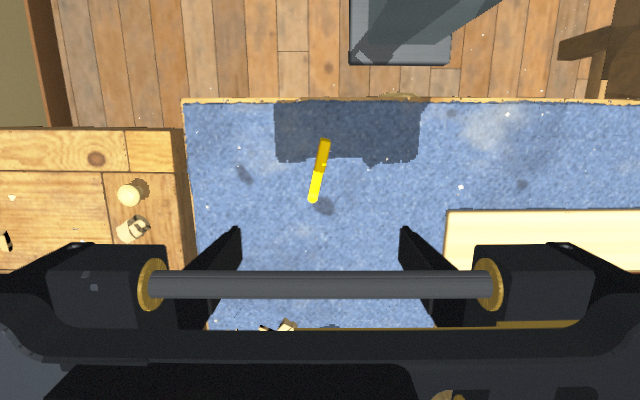

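In the wrist view the spacer's nose is at about (313,201) and its tail at about (325,139), with shadow beyond. I'll fit a silhouette model to get its pose.

```bash
cat > fit.py <<'E'
from h import *
import json
from scipy.optimize import minimize
def boxes(p,z0=0):
    c,s=np.cos(p[2]),np.sin(p[2]);out=[]
    a=np.linspace(-np.pi/2,np.pi/2,9)
    bl=[(-40,-6),(-40,6)]+[(34+6*np.cos(t),6*np.sin(t)) for t in a]
    for pts,zs in((bl,(0,20)),([(-40,-6),(-40,6),(-4,6),(-4,-6)],(0,52))):
        out.append(np.array([[p[0]+c*x-s*y,p[1]+s*x+c*y,z+z0] for x,y in pts for z in zs]))
    return out
def fit(img,cal,p0,win,z0=0):
    h=cv2.cvtColor(img,cv2.COLOR_BGR2HSV);m=cv2.inRange(h,(12,140,70),(35,255,255))
    k=np.zeros_like(m);x0,y0,x1,y1=win;k[y0:y1,x0:x1]=m[y0:y1,x0:x1];m=k
    S=8
    M=cv2.resize(m[y0:y1,x0:x1],None,fx=S,fy=S,interpolation=cv2.INTER_LINEAR)>127
    def cost(p):
        r=np.zeros(M.shape,np.uint8)
        for b in boxes(p,z0):
            q=(proj('wrist',b,cal)-[x0,y0]+.5)*S
            cv2.fillConvexPoly(r,cv2.convexHull(q.astype(np.float32)).round().astype(np.int32),1)
        return (M!=(r>0)).mean()*100/M.mean()
    best=min((minimize(cost,p0,method='Nelder-Mead',options=dict(initial_simplex=np.array(p0)+np.array([[0,0,0],[8,0,0],[0,8,0],[0,0,d]]))) for d in(.15,-.15)),key=lambda r:r.fun)
    return best.x,best.fun
E
python3 - <<'E'
from fit import *
cal=json.load(open('cal2.json'));im=cv2.imread('pics/w2.png')
p,f=fit(im,cal,[424,-291,-.16],(295,125,345,215));print(p,f)
g=p[:2]-22*np.array([np.cos(p[2]),np.sin(p[2])]);print(g)
delta([g[0],g[1],120],np.pi+p[2])
E
```

```text
[ 4.24535055e+02 -2.86403059e+02 -2.09625633e-01] 8.614001892147588
[ 403.01665934 -281.82499645]
delta [33.1  2.2 94.5] turn 11.88 t 2.5333
```

Request:
step_arm --plan '[[[11, 1, 30, 4, 1], [22, 2, 60, 8, 1], [33, 2, 94, 12, 1], [33, 2, 120, 12, 1], [33, 2, 150, 12, 1], [33, 2, 180, 12, 1], [33, 2, 192, 12, 1], [33, 2, 192, 12, 1]]]'

```text
t: 3.2
eef_pos: [402.7, -280.8, 20.4]
tcp_rot: [3.139, -0.004, 2.931]
ft_force: [-0.2, 0.6, 0.0]
opening: 1.001
grip_force: 0.0
```

```bash
python3 - <<'E'
from fit import *
s=env.state();print(s['t'],s['eef_pos'],s['tcp_rot'],s['ft_force'])
cal=env.get_calibration('wrist');im=snap('wrist','w3.png')
for n,P in (('g',[403,-282,52]),('nose',[463.6,-294.7,20])): print(n,proj('wrist',[P],cal))
E
```

```text
3.2 [ 402.66832558 -280.76256332   20.37803563] [ 3.13900578 -0.00398385  2.93145858] [-0.1692137   0.64573012  0.0399263 ]
g [[316.60685784 270.25420209]]
nose [[317.39661357 331.8449077 ]]
```

View pics/w3.png

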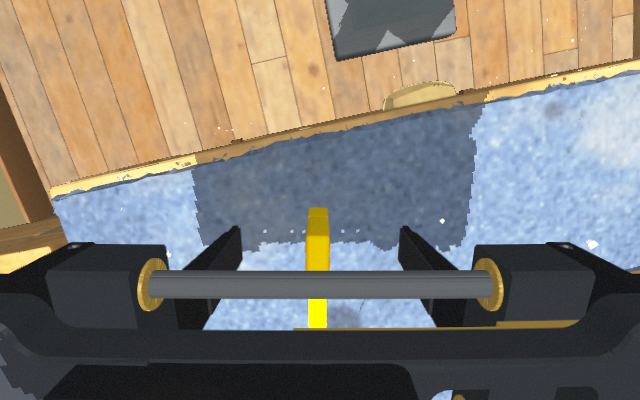

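The spacer is centred between the fingers (column ~318, midline 320) and aligned with them, so I'll close the gripper.

Request:
step_arm --plan '[[[0, 0, 0, 0, -1], [0, 0, 0, 0, -1], [0, 0, 0, 0, -1], [0, 0, 0, 0, -1], [0, 0, 0, 0, -1], [0, 0, 0, 0, -1], [0, 0, 0, 0, -1], [0, 0, 0, 0, -1]]]'

```text
t: 3.92
eef_pos: [403.0, -283.3, 22.7]
tcp_rot: [3.142, 0.0, 2.929]
ft_force: [-0.5, -1.0, 0.2]
opening: 0.494
grip_force: 0.0
```

Request:
step_arm --plan '[[[0, 0, 0, 0, -1], [0, 0, 0, 0, -1], [0, 0, -10, 0, -1], [0, 0, -30, -2, -1], [0, 0, -50, -4, -1], [0, 0, -70, -8, -1], [0, 0, -70, -12, -1], [0, 0, -70, -12, -1]]]'

```text
t: 4.58
eef_pos: [403.4, -283.6, 94.3]
tcp_rot: [-3.14, 0.002, -3.141]
ft_force: [-0.2, 1.0, -0.1]
opening: 0.007
grip_force: 0.0
```

```bash
python3 - <<'E'
from fit import *
s=env.state();print(s['t'],s['eef_pos'],s['tcp_rot'],s['opening'],s['grip_force'])
im=snap('wrist','w4.png')
delta([500,125,90],np.pi)
cv2.imwrite('pics/w4c.png',im[150:350,200:440])
E
```

```text
4.5833 [ 403.41638006 -283.59464975   94.26631924] [-3.13985433e+00  2.00091729e-03 -3.14113706e+00] 0.007451836584586762 0.0
delta [-95.3 408.7   3.2] turn -0.22 t 4.6333
```

View pics/w4c.png

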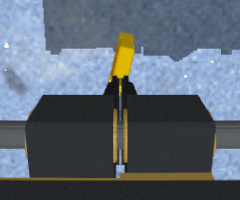

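I lifted before the fingers had finished closing (opening 0.007, empty). The crop shows the spacer still standing, its tab at about (120,60). I'll reopen, raise and measure again.

Request:
step_arm --plan '[[[10, 0, -40, 0, 1], [20, 0, -80, 0, 1], [20, 0, -120, 0, 1], [20, 0, -120, 0, 1], [20, 0, -120, 0, 1], [20, 0, -120, 0, 1], [20, 0, -120, 0, 1], [20, 0, -120, 0, 1]]]'

```text
t: 5.3
eef_pos: [382.7, -282.8, 211.3]
tcp_rot: [3.14, -0.002, 3.138]
ft_force: [-0.1, 0.0, 0.0]
opening: 0.509
grip_force: 0.0
```

Request:
step_arm --plan '[[[0, 0, 0, 0, 1], [0, 0, 0, 0, 1], [0, 0, 0, 0, 1], [0, 0, 0, 0, 1], [0, 0, 0, 0, 1], [0, 0, 0, 0, 1], [0, 0, 0, 0, 1]]]'

```text
t: 5.88
eef_pos: [383.0, -283.2, 212.6]
tcp_rot: [3.142, 0.0, 3.139]
ft_force: [-0.3, 0.3, -0.8]
opening: 0.978
grip_force: 0.0
```

```bash
python3 - <<'E'
from fit import *
s=env.state();print(s['t'],s['eef_pos'],s['tcp_rot'],s['opening'])
cal=env.get_calibration('wrist');im=snap('wrist','w5.png')
q=proj('wrist',[[424,-287,20]],cal)[0].astype(int);x0,y0=q-[50,65]
p,f=fit(im,cal,[424.5,-286.4,-.21],(x0,y0,x0+100,y0+130));print(p,f)
for b in boxes(p):
    cv2.polylines(im,[cv2.convexHull(proj('wrist',b,cal).astype(np.float32)).round().astype(np.int32)],True,(0,0,255),1)
cv2.imwrite('pics/w5c.png',cv2.resize(im[y0:y0+130,x0:x0+100],None,fx=4,fy=4))
g=p[:2]-22*np.array([np.cos(p[2]),np.sin(p[2])]);print(g)
delta([g[0],g[1],21],np.pi+p[2])
E
```

```text
5.8833 [ 383.02115714 -283.21384661  212.6098639 ] [3.14151845e+00 3.19901814e-05 3.13883143e+00] 0.9781717891138678
[ 4.24288060e+02 -2.86312024e+02 -2.05196409e-01] 10.53969022265247
[ 402.74959876 -281.82931644]
delta [-19.7   1.4 191.6] turn 11.6 t 5.9333
```

View pics/w5c.png

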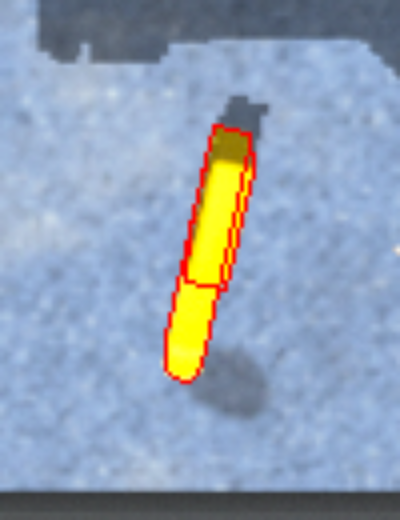

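The spacer hasn't moved and the fit outline matches it well. This time I'll wait for the fingers to close fully.

Request:
step_arm --plan '[[[-10, 1, 40, 6, 1], [-20, 1, 80, 11.6, 1], [-20, 1, 120, 11.6, 0.5], [-20, 1, 160, 11.6, 0], [-20, 1, 191, 11.6, -0.2], [-20, 1, 191, 11.6, -0.2], [-20, 1, 191, 11.6, -0.2], [-20, 1, 191, 11.6, -0.2]]]'

```text
t: 6.6
eef_pos: [403.6, -282.7, 23.0]
tcp_rot: [-3.141, 0.001, 2.936]
ft_force: [1.2, -1.6, 0.3]
opening: 0.636
grip_force: 0.0
```

Request:
step_arm --plan '[[[0, 0, 0, 0, -1], [0, 0, 0, 0, -1], [0, 0, 0, 0, -1], [0, 0, 0, 0, -1], [0, 0, 0, 0, -1], [0, 0, 0, 0, -1], [0, 0, 0, 0, -1], [0, 0, 0, 0, -1]]]'

```text
t: 7.27
eef_pos: [403.1, -282.3, 21.7]
tcp_rot: [3.142, 0.0, 2.936]
ft_force: [0.1, 0.9, 2.7]
opening: 0.126
grip_force: 30.0
```

Request:
step_arm --plan '[[[0, 0, 0, 0, -1], [0, 0, 0, 0, -1], [0, 0, 0, 0, -1], [0, 0, 0, 0, -1]]]'

```text
t: 7.6
eef_pos: [403.1, -282.3, 21.7]
tcp_rot: [3.142, 0.0, 2.936]
ft_force: [-1.8, 0.3, 5.6]
opening: 0.125
grip_force: 30.0
```

Gripped: opening 0.125 is 12 mm, at 30 N. Next: lift, straighten, and go to a viewing pose offset to the +y side of the gap.

Request:
step_arm --plan '[[[0, 0, -25, 0, -1], [0, 0, -60, -3, -1], [0, 0, -100, -6, -1], [0, 0, -140, -11.7, -1], [0, 0, -180, -11.7, -1], [0, 0, -191, -11.7, -1], [0, 0, -191, -11.7, -1], [0, 0, -191, -11.7, -1]]]'

```text
t: 8.27
eef_pos: [402.8, -282.1, 212.2]
tcp_rot: [-3.142, 0.0, 3.141]
ft_force: [-0.3, 0.5, -1.6]
opening: 0.129
grip_force: 30.0
```

Request:
step_arm --plan '[[[-10, 38, 0, 0, -1], [-20, 76, 0, 0, -1], [-30, 114, 0, 0, -1], [-40, 152, 0, 0, -1], [-50, 190, 0, 0, -1], [-60, 228, 0, 0, -1], [-70, 266, 0, 0, -1], [-80, 304, 0, 0, -1]]]'

```text
t: 8.93
eef_pos: [482.7, 23.6, 210.4]
tcp_rot: [3.141, -0.004, 3.14]
ft_force: [1.6, -0.6, -1.3]
opening: 0.123
grip_force: 30.0
```

Request:
step_arm --plan '[[[-10, 38, 0, 0, -1], [-20, 76, 0, 0, -1], [-30, 114, 0, 0, -1], [-40, 142, 0, 0, -1], [-45, 142, 0, 0, -1], [-45, 142, 0, 0, -1], [-45, 142, 0, 0, -1]]]'

```text
t: 9.52
eef_pos: [527.7, 163.1, 210.6]
tcp_rot: [-3.141, -0.003, 3.141]
ft_force: [-1.0, 0.3, -1.0]
opening: 0.124
grip_force: 30.0
```

```bash
python3 - <<'E'
from fit import *
s=env.state();print(s['t'],s['eef_pos'],s['tcp_rot'],s['opening'],s['grip_force'])
cal=env.get_calibration('wrist');im=snap('wrist','w6.png')
json.dump({k:np.array(v).tolist() for k,v in cal.items()},open('cal6.json','w'))
cv2.imwrite('pics/w6c.png',cv2.resize(im[110:290,150:430],None,fx=2.8,fy=2.8,interpolation=cv2.INTER_CUBIC))
E
```

```text
9.5167 [527.72049922 163.1475725  210.61926769] [-3.14082053 -0.0034971   3.14083412] 0.12366142402977337 29.98057633638382
```

View pics/w6c.png

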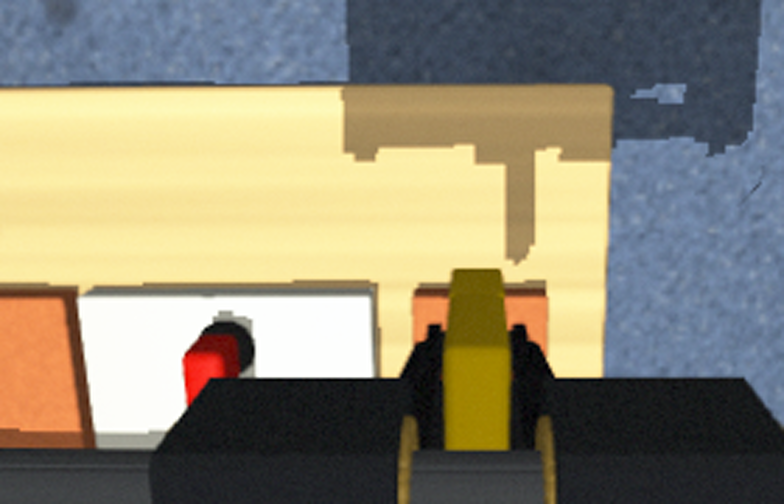

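The view shows the spacer held straight and upright, with the wide gap between crop columns ~378 and ~414 and the white tile's right face just visible. I'll compute the gap edges at subpixel level from both views.

```bash
python3 - <<'E'
from h import *
import json
c6=json.load(open('cal6.json'));c1=json.load(open('cal1.json'))
a=cv2.imread('pics/w6.png')
for r in (218,225,235): print(r,a[r,280:302].tolist())
X=lambda n,c,r,z,cal:unproj(n,[[c,r]],z,cal)[0].round(1)
for c,z in((283.6,27),(285,12),(297.5,27)): print('w6',c,z,[X('wrist',c,r,z,c6) for r in(218,235)])
for c,z in((348.3,27),(361.7,12),(363.3,27)): print('w1',c,z,[X('wrist',c,r,z,c1) for r in(214,225)])
print('board corner R', X('wrist',612/2.8+150,86/2.8+110,12,c6),X('wrist',603/2.8+150,375/2.8+110,12,c6))
print('front edges',X('wrist',90/2.8+150,286/2.8+110,27,c6),X('wrist',370/2.8+150,285/2.8+110,27,c6))
E
```

```text
218 [[254, 254, 253], [246, 249, 249], [172, 186, 185], [99, 125, 137], [91, 135, 157], [149, 223, 246], [171, 242, 253], [172, 242, 253], [172, 242, 253], [171, 242, 253], [172, 242, 253], [172, 241, 253], [171, 242, 253], [174, 242, 253], [175, 243, 253], [172, 241, 253], [150, 223, 246], [102, 163, 230], [81, 140, 237], [84, 143, 240], [86, 145, 241], [87, 150, 244]]
225 [[254, 254, 253], [249, 251, 251], [182, 197, 198], [93, 113, 121], [86, 122, 142], [132, 201, 232], [155, 228, 248], [154, 228, 249], [158, 230, 249], [155, 228, 249], [155, 228, 249], [157, 230, 249], [157, 230, 249], [157, 231, 249], [154, 229, 248], [156, 230, 249], [156, 231, 249], [111, 178, 239], [80, 141, 238], [84, 146, 242], [85, 151, 245], [86, 152, 246]]
235 [[253, 254, 253], [253, 254, 253], [226, 232, 230], [125, 135, 135], [96, 130, 148], [93, 138, 163], [148, 221, 244], [170, 240, 253], [168, 240, 253], [171, 240, 253], [171, 240, 253], [169, 239, 253], [170, 239, 253], [169, 240, 253], [171, 240, 253], [170, 240, 253], [119, 181, 215], [50, 71, 84], [17, 16, 18], [14, 12, 6], [17, 15, 14], [19, 18, 18]]
w6 283.6 27 [array([571.3, 119.4,  27. ]), array([593.5, 118.7,  27. ])]
w6 285 12 [array([576.2, 119.3,  12. ]), array([599.4, 118.6,  12. ])]
w6 297.5 27 [array([571.3, 136.5,  27. ]), array([593.5, 136.1,  27. ])]
w1 348.3 27 [array([578.3, 116.3,  27. ]), array([592.7, 116.6,  27. ])]
w1 361.7 12 [array([583.1, 135. ,  12. ]), array([598.1, 135.5,  12. ])]
w1 363.3 27 [array([578.4, 134.8,  27. ]), array([592.8, 135.3,  27. ])]
board corner R [478.9 222.2  12. ] [611.8 223.5  12. ]
front edges [564.   -5.2  27. ] [563.3 117.9  27. ]
```

Both views put the gap at y ≈ 117.5–135.4, width ~17.5 as specified, with its centre at y ≈ 126. The yaw is ≈ 0. I'll go to the pre-insert pose: TCP x 490, y 126, z ≈ 36.

Request:
step_arm --plan '[[[19, -18, 20, 0, -1], [38, -37, 50, 0, -1], [38, -37, 85, 0, -1], [38, -37, 120, 0, -1], [38, -37, 150, 0, -1], [38, -37, 170, 0, -1], [38, -37, 174, 0, -1], [38, -37, 174, 0, -1]]]'

```text
t: 10.23
eef_pos: [489.6, 125.6, 37.7]
tcp_rot: [-3.141, -0.003, 3.139]
ft_force: [0.1, 0.2, -0.6]
opening: 0.124
grip_force: 30.0
```

```bash
python3 - <<'E'
from h import *
s=env.state();print(s['t'],s['eef_pos'],s['tcp_rot'],s['ft_force'])
delta([490,126,35],np.pi)
a=snap('top','top2.png');cal=env.get_calibration('top')
b=a[160:245,245:363];cv2.imwrite('pics/top2c.png',cv2.resize(b,None,fx=5,fy=5,interpolation=cv2.INTER_CUBIC))
E
```

```text
10.2333 [489.62363466 125.61385011  37.74555955] [-3.14129261e+00 -2.87675103e-03  3.13904398e+00] [ 0.10578543  0.24219684 -0.64011884]
delta [-0.4  0.4  2.7] turn -0.15 t 10.2333
```

View pics/top2c.png

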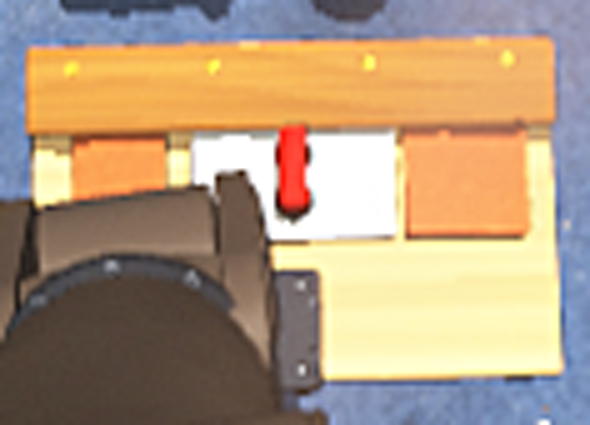

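The arm hides the gap from the top camera, so I'll insert slowly and watch the forces. That was the last of my picture views.

Request:
step_arm --plan '[[[0, 0.4, 2.5, 0, -1], [-4, 0.4, 2.5, 0, -1], [-8, 0.4, 2.5, 0, -1], [-12, 0.4, 2.5, 0, -1], [-16, 0.4, 2.5, 0, -1], [-20, 0.4, 2.5, 0, -1], [-24, 0.4, 2.5, 0, -1], [-28, 0.4, 2.5, 0, -1]]]'

```text
t: 10.95
eef_pos: [518.9, 127.0, 36.2]
tcp_rot: [3.142, 0.0, 3.141]
ft_force: [-0.2, 0.1, -0.9]
opening: 0.125
grip_force: 30.0
```

Request:
step_arm --plan '[[[-4, -0.5, 0.5, 0, -1], [-8, -0.5, 1, 0, -1], [-12, -0.5, 1, 0, -1], [-16, -0.5, 1, 0, -1], [-20, -0.5, 1, 0, -1], [-25, -0.5, 1, 0, -1], [-30, -0.5, 1, 0, -1], [-35, -0.5, 1, 0, -1]]]'

```text
t: 11.62
eef_pos: [554.0, 126.5, 35.2]
tcp_rot: [3.142, 0.0, 3.141]
ft_force: [-0.4, 1.0, -1.0]
opening: 0.129
grip_force: 30.0
```

Request:
step_arm --plan '[[[-4, 0, 0, 0, -1], [-8, 0, 0, 0, -1], [-12, 0, 0, 0, -1], [-16, 0, 0, 0, -1], [-20, 0, 0, 0, -1], [-24, 0, 0, 0, -1], [-28, 0, 0, 0, -1], [-32, 0, 0, 0, -1]]]'

```text
t: 12.28
eef_pos: [585.9, 126.4, 35.2]
tcp_rot: [3.142, 0.0, 3.141]
ft_force: [0.2, -1.0, -2.4]
opening: 0.121
grip_force: 30.0
```

Nose at about 648. I'll advance in small steps until it touches the fence (expected at TCP x ≈ 596).

Request:
step_arm --plan '[[[-1.5, 0, 0, 0, -1], [-3, 0, 0, 0, -1], [-4.5, 0, 0, 0, -1], [-6, 0, 0, 0, -1], [-7, 0, 0, 0, -1], [-8, 0, 0, 0, -1], [-8, 0, 0, 0, -1]]]'

```text
t: 12.87
eef_pos: [593.6, 126.4, 35.2]
tcp_rot: [3.141, 0.0, 3.141]
ft_force: [-0.5, 0.2, -1.5]
opening: 0.125
grip_force: 30.0
```

Request:
step_arm --plan '[[[-0.5, 0, 0, 0, -1], [-1, 0, 0, 0, -1], [-1.5, 0, 0, 0, -1], [-2, 0, 0, 0, -1], [-2, 0, 0, 0, -1]]]'

```text
t: 13.28
eef_pos: [595.5, 126.4, 35.2]
tcp_rot: [3.142, 0.0, 3.141]
ft_force: [-0.2, -0.0, -0.6]
opening: 0.125
grip_force: 30.0
```

Request:
step_arm --plan '[[[-0.5, 0, 0, 0, -1], [-1, 0, 0, 0, -1], [-1.5, 0, 0, 0, -1], [-2, 0, 0, 0, -1], [-2, 0, 0, 0, -1]]]'

```text
t: 13.7
eef_pos: [597.6, 126.5, 35.2]
tcp_rot: [3.141, 0.0, 3.141]
ft_force: [-0.9, -0.7, -0.4]
opening: 0.128
grip_force: 30.0
```

Request:
step_arm --plan '[[[-0.5, 0, 0, 0, -1], [-1, 0, 0, 0, -1], [-1.5, 0, 0, 0, -1], [-1.5, 0, 0, 0, -1]]]'

```text
t: 14.03
eef_pos: [598.7, 126.4, 35.1]
tcp_rot: [3.142, -0.001, 3.141]
ft_force: [-1.7, -0.0, -0.2]
opening: 0.121
grip_force: 30.0
```

Request:
step_arm --plan '[[[-0.5, 0, 0, 0, -1], [-1, 0, 0, 0, -1], [-1.5, 0, 0, 0, -1], [-1.5, 0, 0, 0, -1]]]'

```text
t: 14.37
eef_pos: [598.8, 126.4, 34.9]
tcp_rot: [-3.141, -0.004, 3.141]
ft_force: [-8.1, 0.7, 3.3]
opening: 0.121
grip_force: 30.0
```

The nose is on the fence (−8 N). I'll back off slightly and lower onto the board.

Request:
step_arm --plan '[[[1.5, 0, 0, 0, -1], [1.5, 0, 0.5, 0, -1], [1.5, 0, 1, 0, -1], [1.5, 0, 1.5, 0, -1], [1.5, 0, 1.5, 0, -1]]]'

```text
t: 14.78
eef_pos: [598.8, 126.5, 33.7]
tcp_rot: [3.142, -0.0, 3.141]
ft_force: [-4.6, -0.2, 4.2]
opening: 0.122
grip_force: 30.0
```

Request:
step_arm --plan '[[[0.5, 0, 0, 0, -1], [0.5, 0, 0, 0, -0.6], [0.5, 0, 0, 0, -0.3], [0.5, 0, 0, 0, -0.3], [0.5, 0, 0, 0, -0.3], [0.5, 0, 0, 0, -0.3], [0.5, 0, 0, 0, -0.3], [0.5, 0, 0, 0, -0.3]]]'

```text
t: 15.45
eef_pos: [598.5, 126.5, 33.6]
tcp_rot: [3.141, 0.0, 3.141]
ft_force: [-0.2, -0.1, -0.7]
opening: 0.35
grip_force: 0.0
```

Request:
step_arm --plan '[[[0, 0, -20, 0, -0.3], [0, 0, -60, 0, -0.3], [10, 0, -100, 0, -0.3], [30, 0, -140, 0, -0.3], [50, -20, -165, 0, -0.3], [60, -38, -175, 0, -0.3], [60, -38, -175, 0, -0.3], [60, -38, -175, 0, -0.3]]]'

```text
t: 16.12
eef_pos: [538.5, 88.0, 209.6]
tcp_rot: [3.141, 0.002, 3.139]
ft_force: [0.0, -0.2, -0.4]
opening: 0.352
grip_force: 0.0
```

```bash
python3 - <<'E'
from fit import *
s=env.state();print(s['t'],s['eef_pos'],s['tcp_rot'],s['ft_force'],s['opening'])
cal=env.get_calibration('wrist');im=snap('wrist','w7.png')
json.dump({k:np.array(v).tolist() for k,v in cal.items()},open('cal7.json','w'))
h=cv2.cvtColor(im,cv2.COLOR_BGR2HSV)
m=cv2.inRange(h,(0,180,120),(4,255,255))|cv2.inRange(h,(174,180,120),(180,255,255))
m[270:]=0
n,l,st,ce=cv2.connectedComponentsWithStats(m)
for i in range(1,n):
    if st[i,4]>30: print('red',st[i],ce[i],unproj('wrist',[ce[i]],62,cal))
print('handle pred',proj('wrist',[[606,52,62]],cal),'tab pred',proj('wrist',[[576,126.4,64],[612,126.4,64]],cal))
m=cv2.inRange(h,(20,170,90),(35,255,255))
n,l,st,ce=cv2.connectedComponentsWithStats(m)
for i in range(1,n):
    if st[i,4]>60: print('yel',st[i],ce[i])
E
```

```text
16.1167 [538.45629289  88.0386145  209.57810408] [3.14137643e+00 2.02785050e-03 3.13937749e+00] [ 0.01244983 -0.22253187 -0.39856971] 0.35245934525831907
red [290 226   7  42 173] [293.70520231 246.34682081] [[604.77204741  59.23328585  62.        ]]
handle pred [[287.34851297 247.34863164]] tab pred [[353.99923877 222.83888977]
 [353.05843255 252.90959838]]
yel [543 173  25   9 116] [555.14655172 176.81896552]
yel [529 186  11  15 105] [534.23809524 193.12380952]
yel [345 213  15  49 234] [350.31623932 229.17094017]
```

The tab is where predicted (columns 345–360, predicted 353), so the spacer stands in the gap. Now the handle's exact position.

```bash
python3 - <<'E'
from fit import *
cal=json.load(open('cal7.json'));im=cv2.imread('pics/w7.png')
for r in (232,240): print(r,[(c,im[r,c].tolist()) for c in range(274,312,1)])
c1=json.load(open('cal1.json'));i1=cv2.imread('pics/w1.png')
r=250;print(r,[(c,i1[r,c].tolist()) for c in range(284,310)])
print('w1 handle edges y', unproj('wrist',[[289,250],[303,250]],62,c1))
p,f=fit(im,cal,[619,126.4,0],(335,195,370,262),12);print(p,f)
E
```

```text
232 [(274, [252, 254, 253]), (275, [252, 254, 253]), (276, [252, 254, 253]), (277, [252, 254, 253]), (278, [249, 252, 251]), (279, [182, 194, 195]), (280, [46, 50, 73]), (281, [19, 15, 38]), (282, [18, 18, 13]), (283, [21, 18, 11]), (284, [7, 8, 8]), (285, [16, 14, 14]), (286, [16, 15, 13]), (287, [8, 0, 2]), (288, [14, 15, 12]), (289, [23, 23, 21]), (290, [22, 17, 18]), (291, [23, 21, 23]), (292, [21, 32, 169]), (293, [35, 41, 227]), (294, [19, 27, 218]), (295, [15, 21, 152]), (296, [7, 11, 103]), (297, [30, 27, 65]), (298, [80, 84, 85]), (299, [118, 127, 126]), (300, [145, 156, 156]), (301, [242, 248, 246]), (302, [252, 254, 254]), (303, [252, 254, 253]), (304, [252, 254, 253]), (305, [252, 254, 253]), (306, [252, 254, 253]), (307, [252, 254, 253]), (308, [252, 254, 253]), (309, [252, 254, 253]), (310, [252, 254, 253]), (311, [252, 254, 253])]
240 [(274, [131, 140, 138]), (275, [16, 11, 15]), (276, [15, 13, 9]), (277, [17, 16, 18]), (278, [12, 8, 13]), (279, [16, 15, 21]), (280, [17, 14, 16]), (281, [18, 17, 14]), (282, [9, 4, 6]), (283, [18, 15, 15]), (284, [13, 9, 8]), (285, [21,
[... 664 characters left out ...]
51, 253, 253]), (287, [225, 236, 241]), (288, [111, 124, 223]), (289, [29, 39, 235]), (290, [32, 43, 246]), (291, [26, 38, 249]), (292, [32, 45, 250]), (293, [32, 47, 250]), (294, [34, 48, 250]), (295, [39, 49, 251]), (296, [34, 46, 250]), (297, [33, 49, 250]), (298, [31, 45, 250]), (299, [30, 45, 249]), (300, [25, 38, 243]), (301, [21, 28, 231]), (302, [15, 24, 190]), (303, [13, 21, 126]), (304, [20, 22, 63]), (305, [24, 25, 26]), (306, [30, 32, 32]), (307, [122, 132, 130]), (308, [238, 247, 246]), (309, [251, 253, 253])]
w1 handle edges y [[610.45082658  45.52184757  62.        ]
 [610.49625933  61.64372544  62.        ]]
[ 6.20179264e+02  1.27326829e+02 -4.80527955e-03] 121.35534024335286
```

The handle's centre is at about (606, 52), and the cups lie below z = 36. I'll open moderately and come down to TCP z ≈ 38.

Request:
step_arm --plan '[[[-20, -12, 0, 0, 0.3], [-45, -24, 0, 0, 0.3], [-67, -36, 20, 0, 0.3], [-67, -36, 55, 0, 0.3], [-67, -36, 80, 0, 0.3], [-67, -36, 80, 0, 0.3], [-67, -36, 80, 0, 0.3], [-67, -36, 80, 0, 0.3]]]'

```text
t: 16.83
eef_pos: [606.0, 52.9, 129.3]
tcp_rot: [3.142, 0.001, 3.141]
ft_force: [-0.7, 0.5, 0.1]
opening: 0.652
grip_force: 0.0
```

Request:
step_arm --plan '[[[0, 0, 20, 0, 0.3], [0, 0, 40, 0, 0.3], [0, 0, 60, 0, 0.3], [0, 0, 75, 0, 0.3], [0, 0, 86, 0, 0.3], [0, 0, 91, 0, 0.3], [0, 0, 91, 0, 0.3]]]'

```text
t: 17.42
eef_pos: [605.6, 52.6, 37.8]
tcp_rot: [3.142, 0.0, 3.141]
ft_force: [-0.1, -0.3, -0.4]
opening: 0.652
grip_force: 0.0
```

Request:
step_arm --plan '[[[0, 0, 0, 0, -1], [0, 0, 0, 0, -1], [0, 0, 0, 0, -1], [0, 0, 0, 0, -1], [0, 0, 0, 0, -1], [0, 0, 0, 0, -1], [0, 0, 0, 0, -1], [0, 0, 0, 0, -1]]]'

```text
t: 18.08
eef_pos: [605.4, 52.4, 37.7]
tcp_rot: [3.142, 0.0, 3.141]
ft_force: [-0.3, 0.0, 2.3]
opening: 0.185
grip_force: 30.0
```

Request:
step_arm --plan '[[[0, 0, 0, 0, -1], [0, 0, 0, 0, -1], [0, 0, 0, 0, -1], [0, 0, 0, 0, -1]]]'

```text
t: 18.42
eef_pos: [605.4, 52.4, 37.7]
tcp_rot: [3.142, 0.0, 3.141]
ft_force: [-1.4, -1.6, 2.9]
opening: 0.189
grip_force: 30.0
```

The handle is gripped (18 mm). I'll slide toward +y in small steps.

Request:
step_arm --plan '[[[0, 0.5, 0, 0, -1], [0, 1, 0, 0, -1], [0, 1.5, 0, 0, -1], [0, 2, 0, 0, -1], [0, 2.5, 0, 0, -1], [0, 3, 0, 0, -1], [0, 3.5, 0, 0, -1], [0, 3.5, 0, 0, -1]]]'

```text
t: 19.08
eef_pos: [605.5, 55.9, 37.7]
tcp_rot: [-3.142, 0.0, 3.141]
ft_force: [0.5, -5.5, 4.4]
opening: 0.187
grip_force: 30.0
```

Request:
step_arm --plan '[[[0, 0.5, 0, 0, -1], [0, 1, 0, 0, -1], [0, 1, 0, 0, -1]]]'

```text
t: 19.33
eef_pos: [605.5, 56.9, 37.7]
tcp_rot: [3.142, 0.0, 3.141]
ft_force: [-0.3, -4.3, 4.3]
opening: 0.186
grip_force: 30.0
```

Request:
step_arm --plan '[[[0, 0.5, 0, 0, -1], [0, 1, 0, 0, -1], [0, 1, 0, 0, -1]]]'

```text
t: 19.58
eef_pos: [605.5, 57.5, 37.7]
tcp_rot: [-3.141, 0.0, 3.141]
ft_force: [0.7, -7.2, 5.4]
opening: 0.186
grip_force: 30.0
```

Request:
step_arm --plan '[[[0, 0.5, 0, 0, -1], [0, 0.8, 0, 0, -1], [0, 0.8, 0, 0, -1]]]'

```text
t: 19.83
eef_pos: [605.7, 57.6, 37.8]
tcp_rot: [-3.14, 0.001, 3.141]
ft_force: [0.1, -12.9, 5.7]
opening: 0.188
grip_force: 30.0
```

Request:
step_arm --plan '[[[0, 0.2, 0, 0, -1], [0, 0.3, 0, 0, -1], [0, 0.3, 0, 0, -1], [0, 0.3, 0, 0, -1], [0, 0.3, 0, 0, -1], [0, 0.3, 0, 0, -1]]]'

```text
t: 20.33
eef_pos: [605.7, 57.6, 37.8]
tcp_rot: [-3.14, 0.0, 3.141]
ft_force: [-0.5, -14.5, 5.9]
opening: 0.191
grip_force: 30.0
```

```bash
python3 - <<'E'
from fit import *
s=env.state();print({k:np.array(s[k]).round(3).tolist() for k in('t','eef_pos','tcp_rot','ft_force','moment','opening','grip_force')})
cal=env.get_calibration('wrist');im=snap('wrist','w8.png')
h=cv2.cvtColor(im,cv2.COLOR_BGR2HSV);m=cv2.inRange(h,(15,150,60),(35,255,255))
n,l,st,ce=cv2.connectedComponentsWithStats(m)
print('pred tab rear top/bottom',proj('wrist',[[580,127.5+d,z] for z in(64,12) for d in(-6,6)],cal).round(0).tolist())
for i in range(1,n):
    if st[i,4]>60: print('yel',st[i],ce[i])
E
```

```text
{'t': 20.333, 'eef_pos': [605.659, 57.607, 37.787], 'tcp_rot': [-3.14, 0.0, 3.141], 'ft_force': [-0.495, -14.506, 5.879], 'moment': [-2.632, -0.027, 0.12], 'opening': 0.191, 'grip_force': 30.004}
pred tab rear top/bottom [[446.0, 218.0], [470.0, 218.0], [415.0, 193.0], [433.0, 193.0]]
yel [ 420  194   51   77 2551] [445.96432771 231.57389259]
yel [281 259   9  27 125] [284.36  270.592]
yel [351 259   9  54 235] [355.55744681 285.50212766]
yel [281 287   8  26 117] [283.77777778 301.47863248]
yel [ 108  298  425   32 6718] [327.31393272 315.48704972]
```

The force holds steady at 14.5 N, about 10 N net of sliding friction. The spacer appears upright (tab at columns 420–471, from row 194), against the small tile. Handing in.

```bash
python3 -c "
from cell import env
print(env.job_done())"
```

```text
the job is handed in; nothing more can be done
None
```

I handed the job in at about 20 s. The spacer is upright in the wide gap with its nose at the fence and let go. The hand is still gripping the red handle and pressing the white tile against it: wrist force 14.5 N, which I estimate is about 10 N on the spacer after friction. The judge's verdict was not shown.

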